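# Free the cocked keycap tray from its desk dock and park it on the turntable

## Robot

A 6-joint arm with a two-finger parallel gripper is mounted at the origin on the work surface. World frame = base frame: x ahead of the robot, y to its left, z up, the work surface at z = 0. Lengths are in m, angles in degrees, forces in N, time in s.
With the tool pointing down it reaches from about 0.325 to 0.75 m from the base axis. Payload 7.6 kg.
Tool frame: the origin (TCP) lies between the finger pads; the fingertips stand 8 mm ahead of it and the grasp point (between the pads) lies 11 mm behind it; z points along the fingers, y is the direction in which the jaws open and shut (so a half turn about z gives the same grasp; the last joint's range is limited). The gripper opens to 85 mm and grips with 20 to 120 N. Pads are 22 mm wide; open, the fingers measure 114 mm over their backs; the gripper's body (76 mm by 85 mm) begins 54 mm behind the grasp point. The pads swing forward as they close: fully open they stand 13 mm farther back than shut.
Start: joints at [-70.663, 2.991, 80.254, -0, 96.75, -4.028], TCP at [0.208, -0.482, 0.239] pointing down, gripper open.
Joint ranges: [-166.34, 166.34], [-52.06, 124.39], [6.96, 135.62], [-60.46, 240.46], [14.63, 156.25], [-167.68, 167.68]. Speed limits (degrees/s): [147.25, 147.25, 172.46, 180, 180, 180].

## Interface

Orientations are given as a 3x3 rotation matrix whose columns are the frame's x, y, z axes.
In Python, from bench import get_state, read_camera, camera_model, finish_job gives the robot as it stands.
- The arm moves only by the tool servo_tool, never from a script. Its argument "plan" is a list of rows, each a list of 2 entries, a list of its own where there are three numbers: the shift along the tool's x, y, z in cm, then the turn about the tool's z in degrees. A call has 1 to 20 rows; each row is the pose to reach, as a shift and turn from the pose commanded when the call began, along the tool's axes at that moment; what a row does not reach only later rows make up. A row lasts 1/12 s, in which the tool goes at most 41.7 mm and 7.16 degrees, less where a joint would pass 70% of its speed; a pose out of reach is approached as far as the arm can. A call with a gripper value outside its range is refused whole. "claw" is the closure, from 0 (fully open) to 1 (shut), set as the call begins (left out, the last holds). The fingers move at their own pace and stop on an object; the grip force is fixed at half the most. Time passes only in rows, so rows that repeat a pose let the fingers close. It gives the time, the measured TCP pose, the force and the opening at its end, in the units of the state.
- get_state(): the state, without advancing time (a new reading comes with each control period).
- read_camera(name): name is "side" or "top" or "wrist"; returns (picture, depth): 384x512x3 uint8, red, green, blue; 384x512 float32, m along the optical axis (not along the pixel's ray), 0 where there is no reading.
- camera_model(name): a dict with "camera_matrix" (3x3 intrinsics, pixels), "T" (4x4, takes a point from camera to world coordinates). Camera axes: x right, y up, looking along -z (the intrinsics and any distortion apply to the point x, -y, -z); pixel columns grow to the right and rows downward; lengths in m; the calibration is good to about 2 mm. The wrist camera is an equidistant fisheye: a pixel r from the principal point sees the ray r / f radians off the axis. A picture is of the moment at which its call begins: read the wrist's pose just before it. camera_model takes no time and is no camera call; for the wrist camera it gives the pose at the moment of the call.
- finish_job(): hands the job in, once; it reports no verdict.
The state is a dict: "time": time; "joint_pos": joint angles; "joint_vel": joint speeds; "joint_torque": joint torques, N m; "position": TCP position; "tcp_rot": TCP orientation; "wrist_force": force on the tool from outside, world axes, zero at the start; "wrist_torque": the same for the moment, N m; "width": opening from 0.0 (shut) to 1.0 (fully open).
Only numpy, scipy, OpenCV 4.12 (cv2) and the standard library are available. Lean on these libraries where they do the work, as an engineer would, in place of code of your own. Each camera call takes 0.05 s, during which the arm holds its last target.

## Task

The orange keycap tray is jammed diagonally in its grey desk dock: one lower end hangs on the spring catch and the opposite upper corner is trapped under the white hood lip. Press the raised end down past the catch until the tray lies flat in the dock, then take a fresh hold, lift it straight out without forcing it, and set it down upright (not dropped) on the cork pad of the turntable, lined up with the pad. Leave the cactus pot, the tumbler and the webcam alone.

Things in the scene. Friction and masses are not known exactly. Their poses are not given: they have to be found in the camera images.
- tray_center (a point): centre (half-way up) of the loose orange keycap tray: 44 mm wide (x), 130 mm long (y), 70 mm high (z, out of its top), 0.19 to 0.31 kg, stiff. +y points along it to the end that is raised at the start. Its side walls can be gripped across the 44 mm. It starts tilted about 15 deg, +y end up on the catch, -y bottom edge on the dock floor against a heel curb, which is its pivot.
- raised_deck (a point): centre of the solid end deck on the tray's top at the raised (+y) end, where it can be pressed: 44 by 36 mm, 47 mm from the tray's middle, 35 mm above its centre; axes as the tray's. An equal deck lies at the other end, with open cells 20 mm deep between. As the tray turns flat this point moves about 23 mm along the dock's +y and 27 mm down.
- dock: grey dock screwed to the desk; origin on the desk under the middle of the tray's place, y along it towards the catch, z up. Floor 8 mm up; the flat tray has its centre at x 0, y -1, z 43 mm here. The tray pivots on its bottom edge at y -65 mm at first, -66 when flat. Side guides 51 mm apart, up to z 26 mm; two catch posts at y 68.5 to 86 mm, up to z 104 mm; hood wall at y -88 to -97 mm.
- hood_lip (a point): middle of the free edge of the dock's white hood lip, at y -70.5, z 87 mm in the dock's frame; 60 mm wide, 8 mm thick, reaching from the hood wall towards +y; axes as the dock's. It traps the tilted tray's upper corner by about 13 mm and clears the flat tray's end by about 4 mm.
- catch (a joint): hinge angle (rad) of the spring catch, a 24 mm steel arm tipped with a 10 mm free roller, between the posts; pivot at y 77, z 42 mm of the dock. 0 = out under the tray, about 0.9 = folded beside the flat tray. It yields when the raised end is pressed with about 3 N, rising to some 12 N half-way, then the end drops until the tray meets the dock floor and stays down, the roller resting on its end.
- pad (a point): centre of the cork-coloured pad, 52 mm (x) by 140 mm (y), on top of the white turntable (260 mm across, top surface at this height, 26 mm above the desk), where the tray must stand with its length along the pad's y axis, either way round. The turntable's axis lies 55 mm from here along the pad's +x.
- turntable (a joint): turn of the turntable about the vertical from where it stood at the start, rad; it turns with slight friction (0.06 N m) and carries the pad and the cactus pot round with it
- pot: green ceramic cactus pot standing loose on the turntable, 80 mm across and 126 mm high with the cactus, 0.4 kg, origin at the centre of its underside, 133 mm from the pad's centre; do not touch
- tumbler: loose stainless steel tumbler with closed black lid, 75 mm across, 172 mm high, origin at the centre of its underside; do not disturb
- webcam: loose matte black webcam folded down on its hinge, about 50 by 95 by 33 mm (x, y, z), origin at the centre of its underside; do not disturb
There are look-alikes about, which are no part of the job. Of the things shaped like the part that bears tray_center, the orange one is meant.

How it is judged (in metres and radians):
On the way, in this order (a step that is already met when the one before it is completed fails the run):
1. the tray is pressed down past the catch and lies flat on the dock floor (angle between tray_center's own z axis and vertical below 0.06 rad and z of tray_center in the frame of dock below 0.048 m and horizontal distance between tray_center and dock below 0.02 m), for 0.2 s.
2. the tray is lifted clear above the dock in the gripper (z of tray_center in the frame of dock above 0.13 m and contact force between the fingers and tray above 0.5 N), for 0.1 s.
3. the tray meets the turntable while still held (contact force between tray and turntable above 0.3 N and contact force between the fingers and tray above 0.5 N), for 0.02 s.
At the end, for the whole second after the job is handed in: the tray stands upright and at rest on the turntable, its centre within 20 mm of the pad's centre and its length within 0.2 rad of the pad's, released (horizontal distance between tray_center and pad below 0.02 m and z of tray_center in the frame of pad between 0.03 and 0.04 m and angle between tray_center's own z axis and vertical below 0.08 rad and angle between the y axis of tray_center and the y axis of pad, either way round below 0.2 rad and linear speed of tray below 0.02 m/s); the robot touches nothing.
It fails at once if the tray is forced against the dock (over 120 N) (contact force between tray and dock above 120 N).
It fails at once if the tumbler is disturbed (moved over 20 mm) (distance of tumbler from where it was at the start of the episode above 0.02 m).
It fails at once if the webcam is disturbed (moved over 20 mm) (distance of webcam from where it was at the start of the episode above 0.02 m).
It fails at once if the cactus pot is struck by the robot or the tray (over 3 N) (contact force between any of the arm, the fingers, tray and pot above 3 N).
It also fails if it takes over 58 s, if anything falls off the work surface, if the arm or the gripper's body presses on something with over 40 N, if the wrist force passes 120 N, or if a joint passes its speed limit or range.

## Working session

There is one attempt and no reset: what is moved stays moved. The work goes in short steps, Python scripts to look and compute and a tool call to move; the robot and the scene stay as the last step left them, time stands still between calls to the robot, and variables do not carry over. Pictures are saved under pics/ and viewed, and the job is handed in when it is done.

Besides the shell and the picture viewer there is one more tool, called after ">>>" in YAML: its name, and indented under it one key for each argument. servo_tool: Moves the arm, as the interface text tells. Its arguments: {"type":"object","properties":{"plan":{"type":"array","items":{"type":"array"}},"claw":{"type":"number"}},"required":["plan"]}

```bash
mkdir -p pics; ls
python3 - <<'E'
from bench import *
import cv2,numpy as np
s=get_state();print(s)
for n in ["side","top","wrist"]:
    m=camera_model(n);print(n,m)
    p,d=read_camera(n)
    np.savez(f"{n}0.npz",p=p,d=d,T=m["T"],K=m["camera_matrix"])
    cv2.imwrite(f"pics/{n}0.png",p[:,:,::-1])
E
```

```text
pics
{'time': 0.0, 'joint_pos': array([-7.06631959e+01,  3.02789915e+00,  8.03138547e+01, -2.42920473e-03,
        9.67490153e+01, -4.02906222e+00]), 'joint_vel': array([-0.07360529,  0.01481827, -0.022971  ,  0.03068283,  0.05763906,
        0.00962626]), 'joint_torque': array([ 4.80659910e-04, -3.81665862e+01, -3.60190487e+01, -4.15326679e-05,
        6.10727555e-03,  1.77208256e-05]), 'position': array([ 0.20811983, -0.48167027,  0.23845884]), 'tcp_rot': array([[ 9.17993044e-01,  3.96596083e-01, -5.64296429e-04],
       [ 3.96596478e-01, -9.17991852e-01,  1.48090998e-03],
       [ 6.93035714e-05, -1.58326303e-03, -9.99998744e-01]]), 'wrist_force': array([0.40563987, 0.46973824, 0.36525184]), 'wrist_torque': array([0.00641597, 0.00992563, 0.0029136 ]), 'width': 1.0008606108539442}
side {'camera_matrix': array([[415.20495835,   0.        , 252.49188082],
       [  0.        , 415.20495835, 187.5273698 ],
       [  0.        ,   0.        ,   1.        ]]), 'T': array([[-0.90210137,  0.23367599, -0.36277907,  0.14234196],
       [-0.43143873, -0.50513233,  0.74746368,  0.76633267],
 
[... 376 characters left out ...]
.99815175, -0.05950925,  0.01231811, -0.09848013],
       [-0.00159458,  0.22827521,  0.97359534,  0.86144323],
       [ 0.        ,  0.        ,  0.        ,  1.        ]])}
wrist {'camera_matrix': array([[297.31863964,   0.        , 258.57731753],
       [  0.        , 297.31863964, 191.72261831],
       [  0.        ,   0.        ,   1.        ]]), 'T': array([[ 3.95495005e-01,  8.69913539e-01,  2.94676324e-01,
         2.83902294e-01],
       [-9.18467781e-01,  3.74865565e-01,  1.26066422e-01,
        -4.49590380e-01],
       [-7.97119669e-04, -3.20509350e-01,  9.47245017e-01,
         3.73331037e-01],
       [ 0.00000000e+00,  0.00000000e+00,  0.00000000e+00,
         1.00000000e+00]])}
```

View pics/side0.png

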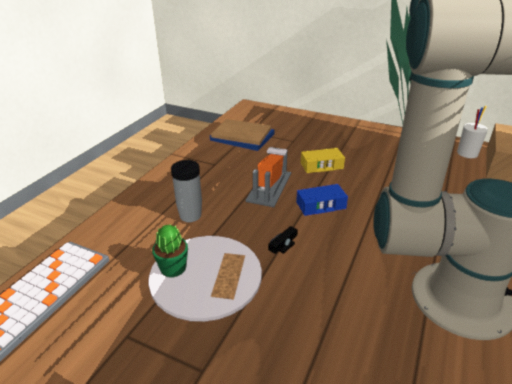

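View pics/top0.png

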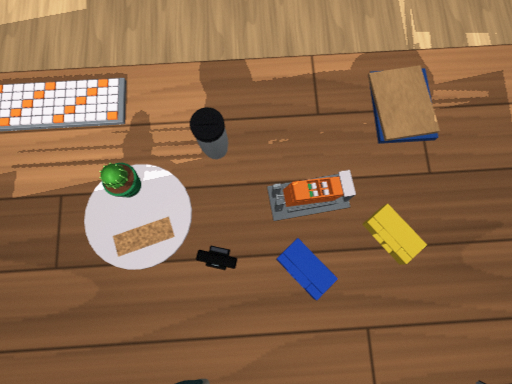

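View pics/wrist0.png

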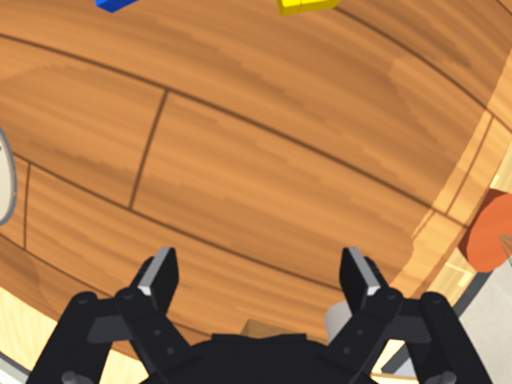

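The top view shows the dock with the orange tray at about (315,190), its hood at the right (346,184) and its catch posts at the left (277,197). The pad is at (145,237) and the pot at (120,180). I'll measure these.

```bash
cat > h.py <<'E'
import numpy as np,cv2
def cloud(p,d,T,K):
    v,u=np.mgrid[:d.shape[0],:d.shape[1]]
    X=np.stack([(u-K[0,2])/K[0,0]*d,-(v-K[1,2])/K[1,1]*d,-d],-1)
    return X@T[:3,:3].T+T[:3,3]
def load(n):
    z=np.load(n);return z["p"],z["d"],z["T"],z["K"]
def proj(P,T,K):
    q=(np.asarray(P)-T[:3,3])@T[:3,:3]
    return np.stack([K[0,0]*q[...,0]/-q[...,2]+K[0,2],-K[1,1]*q[...,1]/-q[...,2]+K[1,2]],-1)
def ray(uv,z,T,K):
    uv=np.atleast_2d(uv).astype(float)
    r=np.stack([(uv[:,0]-K[0,2])/K[0,0],-(uv[:,1]-K[1,2])/K[1,1],-np.ones(len(uv))],-1)@T[:3,:3].T
    return T[:3,3]+r*((z-T[2,3])/r[:,2])[:,None]
E
python3 - <<'E'
from h import *
p,d,T,K=load("top0.npz");W=cloud(p,d,T,K)
hsv=cv2.cvtColor(p,cv2.COLOR_RGB2HSV)
def crop(n,x0,y0,x1,y1,f):
    cv2.imwrite(n,cv2.resize(cv2.imread(f)[y0:y1,x0:x1],None,fx=7,fy=7,interpolation=cv2.INTER_NEAREST))
crop("pics/topz.png",260,160,365,225,"pics/top0.png")
crop("pics/sidez.png",240,140,300,212,"pics/side0.png")
for (u,v) in [(440,330),(300,30),(160,200),(145,237),(110,230),(120,180),(346,184),(277,197),(290,192),(335,187),(300,190),(318,190),(325,210)]:
    print((u,v),p[v,u],hsv[v,u],np.round(W[v,u],4))
E
```

```text
(440, 330) [130  89  59] [ 13 139 130] [ 0.2335 -0.5056 -0.0024]
(300, 30) [170 136  93] [ 17 116 170] [ 1.6233 -0.3788 -0.7447]
(160, 200) [212 206 210] [160   7 212] [0.5768 0.14   0.0269]
(145, 237) [163 121  81] [ 15 128 163] [0.4884 0.1751 0.0278]
(110, 230) [211 202 207] [163  11 211] [0.5104 0.2595 0.0273]
(120, 180) [ 49 109  38] [ 55 166 109] [0.6051 0.1991 0.1269]
(346, 184) [216 209 212] [167   8 216] [ 0.5745 -0.3032  0.09  ]
(277, 197) [133 138 140] [ 99  13 140] [ 0.5632 -0.146   0.0443]
(290, 192) [150  66  24] [ 10 214 150] [ 0.5638 -0.1738  0.089 ]
(335, 187) [230 120  47] [ 12 203 230] [ 0.5707 -0.2791  0.0823]
(300, 190) [229 116  45] [ 12 205 229] [ 0.5635 -0.1949  0.1051]
(318, 190) [129  57  19] [ 10 217 129] [ 0.5652 -0.2385  0.086 ]
(325, 210) [107 112 114] [ 99  16 114] [ 0.5303 -0.2649  0.0084]
```

View pics/topz.png

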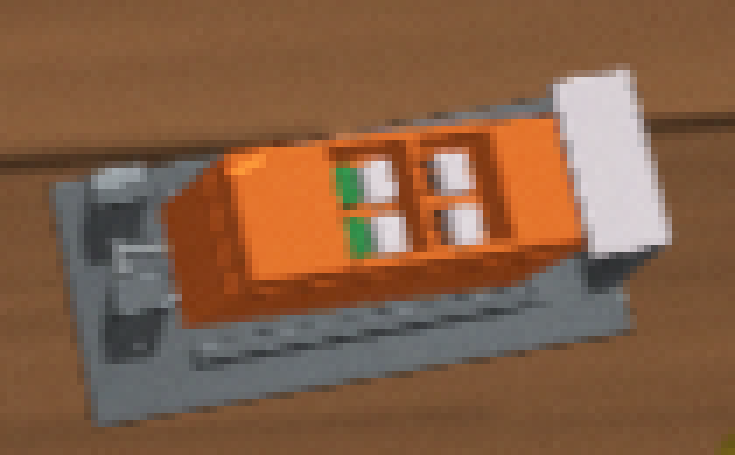

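View pics/sidez.png

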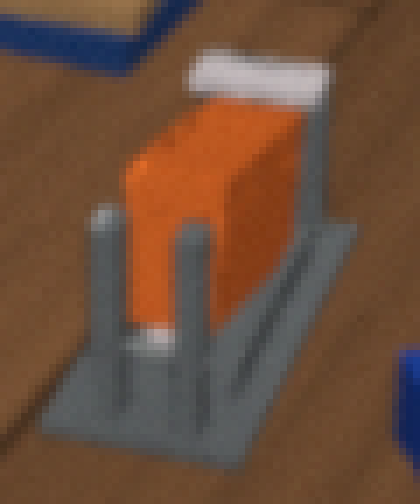

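Run:
```python
from h import *
p,d,T,K=load("top0.npz");W=cloud(p,d,T,K)
hsv=cv2.cvtColor(p,cv2.COLOR_RGB2HSV).astype(int)
def big(m):
    n,l,s,c=cv2.connectedComponentsWithStats(m.astype(np.uint8));i=1+np.argmax(s[1:,4]);return l==i
def rect(pts):
    return cv2.minAreaRect((pts[:,:2]*1000).astype(np.float32))
box=np.zeros(d.shape,bool);box[160:225,260:365]=1
lip=big(box&(hsv[...,1]<30)&(hsv[...,2]>180)&(W[...,2]>0.075))
r=rect(np.c_[ray(np.argwhere(lip)[:,::-1],0.091,T,K)]);print("lip",lip.sum(),W[lip][:,2].mean(),r,cv2.boxPoints(r))
org=big(box&(hsv[...,1]>150)&(hsv[...,0]<16))
top=org&(p[...,0]>210)
P=W[top];print("deck px",top.sum())
ys,xs=np.nonzero(top)
left=top&(np.arange(512)[None]<308);right=top&(np.arange(512)[None]>330)
for n,m in(("left",left),("right",right)):
    print(n,m.sum(),W[m].mean(0),P.shape)
A=np.r_[W[left],W[right]];A=A[np.abs(A[:,2]-np.median(A[:,2]))<.05];c=A.mean(0);u,s,vt=np.linalg.svd(A-c);print("plane n",vt[2],"long",vt[0],s)
pl=box&(W[...,2]>0.004)&(W[...,2]<0.013)&(hsv[...,1]<50)
pl=cv2.morphologyEx(pl.astype(np.uint8),cv2.MORPH_OPEN,np.ones((2,2)));r=rect(W[pl>0]);print("plate",pl.sum(),r)
print(cv2.boxPoints(r))
# turntable
tt=big((hsv[...,1]<40)&(hsv[...,2]>170)&(np.arange(512)[None]<210)&(np.arange(384)[:,None]>150)&(W[...,2]>.015)&(W[...,2]<.04))
hull=cv2.convexHull(np.argwhere(tt)[:,::-1].astype(np.int32))[:,0]
q=ray(hull,0.026,T,K)[:,:2]
# circle fit 
A=np.c_[2*q,np.ones(len(q))];s=np.linalg.lstsq(A,(q**2).sum(1),rcond=None)[0];print("tt",s[:2],np.sqrt(s[2]+s[0]**2+s[1]**2))
full=np.zeros(d.shape,np.uint8);cv2.fillConvexPoly(full,hull,1)
pad=big((full>0)&(hsv[...,1]>60)&(hsv[...,0]<30)&(W[...,2]<.05))
r=rect(ray(np.argwhere(pad)[:,::-1],0.026,T,K));print("pad",pad.sum(),r,W[pad][:,2].mean());print(cv2.boxPoints(r))
pot=(full>0)&(hsv[...,0]>40)&(hsv[...,0]<90)&(hsv[...,1]>80)
print("pot",pot.sum(),W[pot].min(0),W[pot].max(0))
tm=(W[...,2]>.05)&(np.arange(512)[None]<240)&(np.arange(512)[None]>185)&(np.arange(384)[:,None]<165)&(np.arange(384)[:,None]>95)
print("tum",W[tm].min(0),W[tm].max(0))
wc=(W[...,2]>.01)&(np.arange(512)[None]<242)&(np.arange(512)[None]>193)&(np.arange(384)[:,None]<275)&(np.arange(384)[:,None]>240)&(hsv[...,2]<60)
print("cam",W[wc].min(0),W[wc].max(0))
```

```text
lip 266 0.09320606295030343 ((577.1558227539062, -304.8171691894531), (58.63682556152344, 25.29890251159668), 5.330984115600586) [[ 546.789   -294.94638]
 [ 549.13947 -320.13583]
 [ 607.52264 -314.68796]
 [ 605.1722  -289.4985 ]]
deck px 437
left 234 [ 0.56475047 -0.19631632  0.10388747] (437, 3)
right 149 [ 0.57410505 -0.28186484  0.08091334] (437, 3)
plane n [ 0.0296981  -0.25643868  0.96610415] long [-0.10783087  0.96006795  0.25815119] [0.86458064 0.23560388 0.02400642]
plate 722 ((538.3388671875, -183.5357208251953), (157.24960327148438, 292.9040832519531), 30.99340057373047)
[[ 395.52567   -98.48014 ]
 [ 546.3535   -349.5653  ]
 [ 681.1521   -268.5913  ]
 [ 530.3242    -17.506134]]
tt [0.54391505 0.19491873] 0.12884252972452184
pad 1255 ((491.5627746582031, 179.90701293945312), (51.842079162597656, 139.230712890625), 16.28133773803711) 0.026177698847027663
[[447.1643  239.46349]
 [486.19818 105.8164 ]
 [535.96124 120.35054]
 [496.92737 253.99762]]
pot 562 [ 0.39552568 -0.09848013  0.02584991] [0.65503193 0.2520618  0.86144323]
tum [ 0.39552568 -0.09848013  0.05028389] [0.74876302 0.03978187 0.86144323]
cam [ 0.39552568 -0.09848013  0.01011857] [0.45867134 0.05437243 0.86144323]
```

Run:
```python
from h import *
p,d,T,K=load("top0.npz");W=cloud(p,d,T,K);W[d==0]=np.nan
hsv=cv2.cvtColor(p,cv2.COLOR_RGB2HSV).astype(int)
u=np.arange(512)[None];v=np.arange(384)[:,None]
def ang(a,b):
    e=b-a;return np.degrees(np.arctan2(e[1],e[0])),np.linalg.norm(e[:2])
# plate by eye: corners in crop/7
c=ray(np.array([[95,425],[632,335],[52,185]])/7+[260-.5,160-.5],0.008,T,K);print("plate corners",c,ang(c[1],c[0]),ang(c[0],c[2]))
# plate near edge by colour
for name,cols in(("edge",range(278,346)),):
    pts=[]
    for uu in cols:
        col=[vv for vv in range(190,224) if hsv[vv,uu,1]<60]
        if col: pts.append((uu,max(col)+.5))
    q=ray(pts,0.008,T,K)[:,:2].astype(np.float32);L=cv2.fitLine(q,cv2.DIST_HUBER,0,.01,.01).ravel();print(L,np.degrees(np.arctan2(L[1],L[0])))
box=(u>260)&(u<365)&(v>160)&(v<225)
org=box&(hsv[...,1]>150)&(hsv[...,0]<16)&(p[...,0]>200)
for lo,hi in((292,308),(330,345)):
    m=org&(u>lo)&(u<hi);z=np.nanmedian(W[m][:,2]);print("deck",m.sum(),np.nanmean(W[m],0))
# side camera lip
p,d,T,K=load("side0.npz");hs=cv2.cvtColor(p,cv2.COLOR_RGB2HSV).astype(int)
m=(hs[...,1]<40)&(hs[...,2]>150);m[:,:262]=0;m[:,295:]=0;m[:145]=0;m[157:]=0
W2=cloud(p,d,T,K);W2[d==0]=np.nan;print("side lip",m.sum(),np.nanmean(W2[m],0))
p,d,T,K=load("top0.npz")
pot=(hsv[...,0]>40)&(hsv[...,0]<90)&(hsv[...,1]>80)&(u<150)&(u>95)&(v>155)&(v<205)&(W[...,2]>.03)
print("pot",pot.sum(),np.nanmin(W[pot],0),np.nanmax(W[pot],0))
tm=(W[...,2]>.15)&(u<240)&(u>185)&(v<165);print("tum lid",np.nanmin(W[tm],0),np.nanmax(W[tm],0))
wc=(W[...,2]>.01)&(u<242)&(u>193)&(v<275)&(v>240)&(hsv[...,2]<60);print("cam",np.nanmin(W[wc],0),np.nanmax(W[wc],0))
```

```text
plate corners [[ 0.5127255  -0.13419746  0.008     ]
 [ 0.53322618 -0.32736796  0.008     ]
 [ 0.60072579 -0.12467229  0.008     ]] (np.float64(96.05797651517416), np.float64(0.1942552964037751)) (np.float64(6.177658733690215), np.float64(0.08851429453868336))
[ 0.11680067 -0.99315536  0.52324593 -0.23070481] -83.292496
deck 241 [ 0.56476387 -0.19632489  0.10388599]
deck 159 [ 0.57398155 -0.28213053  0.08096098]
side lip 97 [ 0.57527534 -0.30209707  0.09050052]
pot 815 [0.57970638 0.17755579 0.03034159] [0.65699369 0.2520618  0.1546436 ]
tum lid [ 0.67399147 -0.03404286  0.15051769] [0.74876302 0.03978187 0.17477518]
cam [ 0.4034611  -0.03930225  0.01011857] [0.45867134 0.05437243 0.03555279]
```

>>> servo_tool:
  plan:
    - [[22,-6,0],-36]
    - [[44.1,-12,0],-73]
    - [[44.1,-12,0],-73]
    - [[44.1,-12,0],-73]
    - [[44.1,-12,0],-73]
    - [[44.1,-12,0],-73]
    - [[44.1,-12,0],-73]
    - [[44.1,-12,0],-73]
    - [[44.1,-12,0],-73]
    - [[44.1,-12,0],-73]
    - [[44.1,-12,0],-73]
    - [[44.1,-12,0],-73]
    - [[44.1,-12,4],-73]
    - [[44.1,-12,7],-73]
    - [[44.1,-12,9],-73]
    - [[44.1,-12,9],-73]
    - [[44.1,-12,9],-73]
  claw: 1

```text
time: 1.57
position: [0.5649, -0.1969, 0.1486]
tcp_rot: [[-0.11, 0.994, -0.002], [0.994, 0.11, 0.001], [0.001, -0.002, -1.0]]
wrist_force: [-0.5, -0.3, 0.9]
width: 0.004
```

Run:
```python
from bench import *
import cv2,numpy as np
im=[]
for n in ["side","top","wrist"]:
    p,d=read_camera(n)
    if n=="side": p=cv2.resize(p[130:220,220:320],(500,450),interpolation=cv2.INTER_CUBIC)
    if n=="top": p=p[100:280,200:400]
    cv2.imwrite(f"pics/{n}1.png",p[:,:,::-1])
```

```text
(no output)
```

View pics/side1.png

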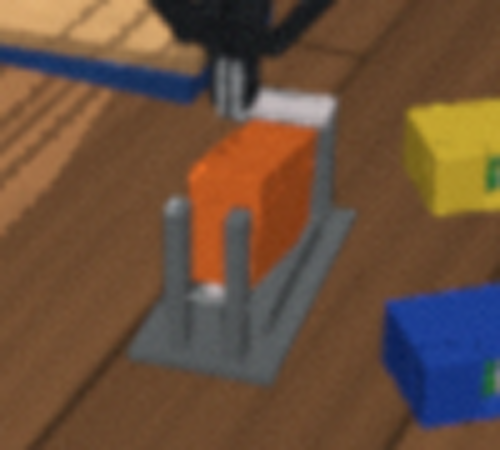

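View pics/wrist1.png

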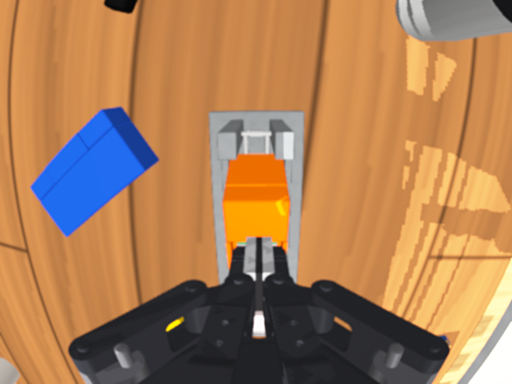

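>>> servo_tool:
  plan:
    - [[0,0,1.5],0]
    - [[0,0,2.7],0]
    - [[0,0,3.1],0]
    - [[0,0,3.4],0]
    - [[0.1,0,3.6],0]
    - [[0.3,0,3.8],0]

```text
time: 2.22
position: [0.5657, -0.1943, 0.1124]
tcp_rot: [[-0.111, 0.994, 0.002], [0.994, 0.111, -0.001], [-0.001, 0.002, -1.0]]
wrist_force: [-0.2, -1.1, 2.5]
width: 0.001
```

>>> servo_tool:
  plan:
    - [[0.2,0,0.2],0]
    - [[0.4,0,0.4],0]
    - [[0.5,0,0.6],0]
    - [[0.7,0,0.8],0]
    - [[0.7,0,0.8],0]

```text
time: 2.63
position: [0.5645, -0.1866, 0.1034]
tcp_rot: [[-0.111, 0.994, 0.0], [0.994, 0.111, -0.0], [-0.0, 0.0, -1.0]]
wrist_force: [0.2, -0.4, 4.9]
width: -0.002
```

>>> servo_tool:
  plan:
    - [[0.2,0,0.2],0]
    - [[0.3,0,0.4],0]
    - [[0.4,0,0.6],0]
    - [[0.6,0,0.8],0]
    - [[0.7,0,1.0],0]
    - [[0.7,0,1.0],0]

```text
time: 3.13
position: [0.563, -0.1795, 0.0921]
tcp_rot: [[-0.111, 0.994, -0.002], [0.994, 0.111, 0.001], [0.001, -0.002, -1.0]]
wrist_force: [0.2, -0.2, 0.8]
width: 0.001
```

>>> servo_tool:
  plan:
    - [[0.1,0,0.2],0]
    - [[0.2,0,0.4],0]
    - [[0.3,0,0.6],0]
    - [[0.3,0,0.7],0]
    - [[0.3,0,0.7],0]

```text
time: 3.55
position: [0.5633, -0.1769, 0.0862]
tcp_rot: [[-0.111, 0.994, -0.0], [0.994, 0.111, -0.0], [0.0, -0.0, -1.0]]
wrist_force: [0.4, -0.1, -0.5]
width: 0.001
```

>>> servo_tool:
  plan:
    - [[0,0,0.1],0]
    - [[0,0,0.2],0]
    - [[0,0,0.2],0]
    - [[0,0,0.2],0]

```text
time: 3.88
position: [0.5636, -0.177, 0.0861]
tcp_rot: [[-0.111, 0.994, 0.001], [0.994, 0.111, -0.0], [-0.0, 0.001, -1.0]]
wrist_force: [-3.9, 2.5, 9.1]
width: -0.005
```

Run:
```python
from bench import *
import cv2,numpy as np
im=[]
for n in ["side"]:
    p,d=read_camera(n)
    if n=="side": p=cv2.resize(p[130:220,220:320],(500,450),interpolation=cv2.INTER_CUBIC)
    cv2.imwrite(f"pics/{n}2.png",p[:,:,::-1])
```

```text
(no output)
```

View pics/side2.png

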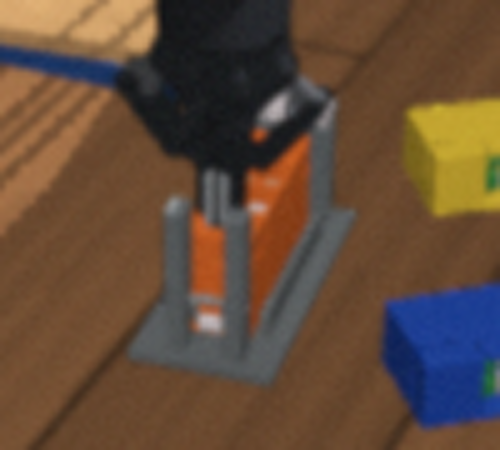

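>>> servo_tool:
  plan:
    - [[0,0,-2.5],0]
    - [[0,0,-6],0]
    - [[0,0,-9],0]
    - [[-2.5,0,-9],0]
    - [[-4.6,0,-9],0]
    - [[-4.6,0,-9],0]
    - [[-4.6,0,-9],0]

```text
time: 4.52
position: [0.5681, -0.2235, 0.1739]
tcp_rot: [[-0.109, 0.994, -0.0], [0.994, 0.109, 0.0], [0.0, -0.0, -1.0]]
wrist_force: [-0.4, 0.4, -0.3]
width: 0.001
```

>>> servo_tool:
  plan:
    - [[0,0,0],0]
    - [[0,0,0],0]
    - [[0,0,0],0]
    - [[0,0,0],0]
    - [[0,0,0],0]
  claw: 0

```text
time: 4.93
position: [0.5684, -0.2223, 0.1743]
tcp_rot: [[-0.111, 0.994, 0.0], [0.994, 0.111, -0.0], [-0.0, 0.0, -1.0]]
wrist_force: [-0.4, -0.6, -0.5]
width: 0.704
```

Run:
```python
from bench import *
import cv2,numpy as np
m=camera_model("wrist");print(get_state()["position"],get_state()["width"])
p,d=read_camera("wrist");np.savez("wrist3.npz",p=p,d=d,T=m["T"],K=m["camera_matrix"]);cv2.imwrite("pics/wrist3.png",p[:,:,::-1])
p,d=read_camera("side");cv2.imwrite("pics/side3.png",cv2.resize(p[130:220,220:320],(500,450),interpolation=cv2.INTER_CUBIC)[:,:,::-1])
```

```text
[ 0.56842304 -0.22230708  0.1743096 ] 0.7041127582787102
```

View pics/wrist3.png

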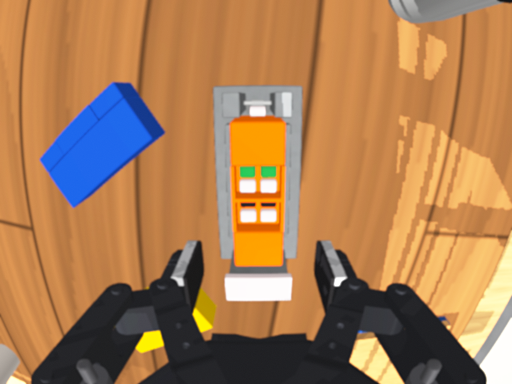

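View pics/side3.png

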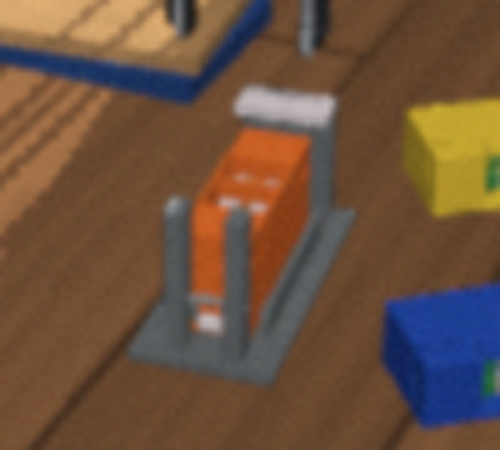

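The tray lies flat: in the wrist view it spans (230,117) to (284,267), clear of the lip at (258,287). I'll check its centre.

```bash
cat >> h.py <<'E'
def fray(uv,z,T,K):
    uv=np.atleast_2d(uv).astype(np.float64)
    n=cv2.fisheye.undistortPoints(uv[:,None],K,np.zeros(4))[:,0]
    r=np.c_[n[:,0],-n[:,1],-np.ones(len(n))]@T[:3,:3].T
    return T[:3,3]+r*((z-T[2,3])/r[:,2])[:,None]
E
python3 - <<'E'
from h import *
p,d,T,K=load("wrist3.npz");hsv=cv2.cvtColor(p,cv2.COLOR_RGB2HSV).astype(int)
m=(hsv[...,1]>220)&(hsv[...,0]<18)&(p[...,0]>235);m[:,:222]=0;m[:,290:]=0;m[:100]=0;m[275:]=0
c,_=cv2.findContours(m.astype(np.uint8),0,2);c=np.vstack(c)[:,0]
q=fray(c,0.078,T,K);print(len(c),c.min(0),c.max(0),cv2.minAreaRect((q[:,:2]*1000).astype(np.float32)))
lipm=fray([[225,275],[291,274]],0.091,T,K);print(lipm)
E
```

```text
174 [231 121] [284 264] ((567.7086181640625, -224.7137908935547), (42.27281951904297, 127.81607818603516), 6.469298362731934)
[[ 0.54635817 -0.29492721  0.091     ]
 [ 0.6042777  -0.28738568  0.091     ]]
```

>>> servo_tool:
  plan:
    - [[-0.1,0,2],0]
    - [[-0.2,-0.1,5],0]
    - [[-0.2,-0.1,8],0]
    - [[-0.2,-0.1,10.5],0]
    - [[-0.2,-0.1,12],0]
    - [[-0.2,-0.1,13],0]
    - [[-0.2,-0.1,13.2],0]
    - [[-0.2,-0.1,13.2],0]

```text
time: 5.7
position: [0.5677, -0.2249, 0.0424]
tcp_rot: [[-0.111, 0.994, -0.0], [0.994, 0.111, -0.0], [-0.0, -0.0, -1.0]]
wrist_force: [0.2, -0.2, 0.9]
width: 1.003
```

>>> servo_tool:
  plan:
    - [[0,0,0],0]
    - [[0,0,0],0]
    - [[0,0,0],0]
    - [[0,0,0],0]
    - [[0,0,0],0]
    - [[0,0,0],0]
    - [[0,0,0],0]
    - [[0,0,0],0]
  claw: 1

```text
time: 6.37
position: [0.5681, -0.2251, 0.0437]
tcp_rot: [[-0.111, 0.994, 0.002], [0.994, 0.111, -0.001], [-0.001, 0.002, -1.0]]
wrist_force: [-1.6, 0.5, 5.2]
width: 0.508
```

>>> servo_tool:
  plan:
    - [[0,0,-0.3],0]
    - [[0,0,-0.7],0]
    - [[0,0,-1.2],0]
    - [[0,0,-1.8],0]
    - [[0,0,-2.4],0]
    - [[0,0,-3],0]

```text
time: 6.87
position: [0.5675, -0.2245, 0.0732]
tcp_rot: [[-0.111, 0.994, -0.0], [0.994, 0.111, 0.001], [0.001, -0.0, -1.0]]
wrist_force: [-0.6, 0.6, -0.2]
width: 0.51
```

>>> servo_tool:
  plan:
    - [[0,0,-1],0]
    - [[0,0,-2.5],0]
    - [[0,0,-4.5],0]
    - [[0,0,-7],0]
    - [[0,0,-9.5],0]
    - [[0,0,-12],0]
    - [[0,0,-12.5],0]
    - [[0,0,-12.5],0]
    - [[0,0,-12.5],0]

```text
time: 7.62
position: [0.5672, -0.2245, 0.196]
tcp_rot: [[-0.111, 0.994, -0.002], [0.994, 0.111, 0.001], [0.001, -0.002, -1.0]]
wrist_force: [0.4, 0.4, -2.5]
width: 0.51
```

Run:
```python
from bench import *
import cv2,numpy as np
print(get_state()["position"],get_state()["wrist_force"])
p,d=read_camera("side");m=camera_model("side");np.savez("side4.npz",p=p,d=d,T=m["T"],K=m["camera_matrix"]);cv2.imwrite("pics/side4.png",cv2.resize(p[80:260,120:340],None,fx=3,fy=3,interpolation=cv2.INTER_CUBIC)[:,:,::-1])
```

```text
[ 0.56715973 -0.22452128  0.19597894] [ 0.37532939  0.42387972 -2.49839047]
```

View pics/side4.png

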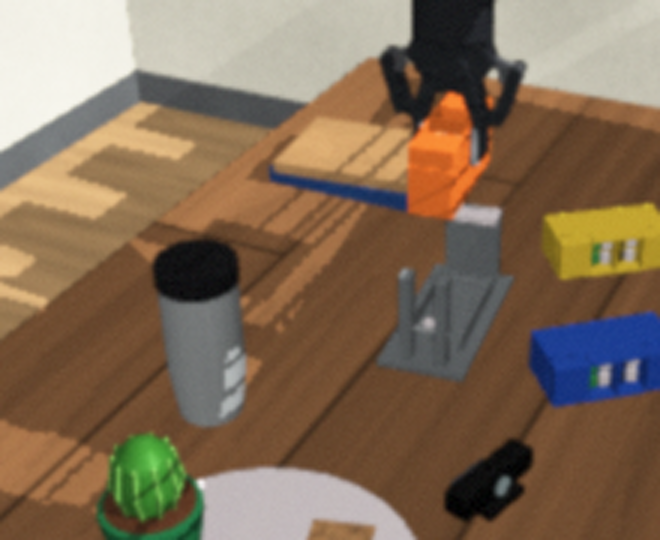

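>>> servo_tool:
  plan:
    - [[2,-0.2,0],0]
    - [[5,-0.4,0],-1]
    - [[8.5,-0.6,0],-2]
    - [[12,-0.9,0],-3]
    - [[15.5,-1.1,0],-4]
    - [[19,-1.4,0],-5]
    - [[22.5,-1.7,0],-6]
    - [[26,-1.9,0],-7]
    - [[29.5,-2.2,0],-8]
    - [[33,-2.4,0],-9]
    - [[36,-2.6,0],-10]
    - [[39,-2.9,0],-10]
    - [[40.5,-3,0],-10]
    - [[41,-3,0],-10]
    - [[41,-3,0],-10]
    - [[41,-3,2],-10]
    - [[41,-3,5],-10]
    - [[41,-3,7.5],-10]
    - [[41,-3,8],-10]
    - [[41,-3,8],-10]

```text
time: 9.33
position: [0.4912, 0.1778, 0.1148]
tcp_rot: [[-0.28, 0.96, -0.005], [0.96, 0.28, -0.002], [-0.0, -0.006, -1.0]]
wrist_force: [-0.2, -0.1, -2.9]
width: 0.503
```

Run:
```python
from bench import *
import cv2,numpy as np
print(get_state()["position"],get_state()["wrist_force"])
p,d=read_camera("side");m=camera_model("side");np.savez("side5.npz",p=p,d=d,T=m["T"],K=m["camera_matrix"]);cv2.imwrite("pics/side5.png",cv2.resize(p[160:340,120:320],None,fx=3,fy=3,interpolation=cv2.INTER_CUBIC)[:,:,::-1])
m=camera_model("wrist");p,d=read_camera("wrist");np.savez("wrist5.npz",p=p,d=d,T=m["T"],K=m["camera_matrix"]);cv2.imwrite("pics/wrist5.png",p[:,:,::-1])
m=camera_model("top");p,d=read_camera("top");np.savez("top5.npz",p=p,d=d,T=m["T"],K=m["camera_matrix"]);cv2.imwrite("pics/top5.png",p[:,:,::-1])
```

```text
[0.49119025 0.17779806 0.11479491] [-0.22343483 -0.11911553 -2.86611213]
```

View pics/side5.png

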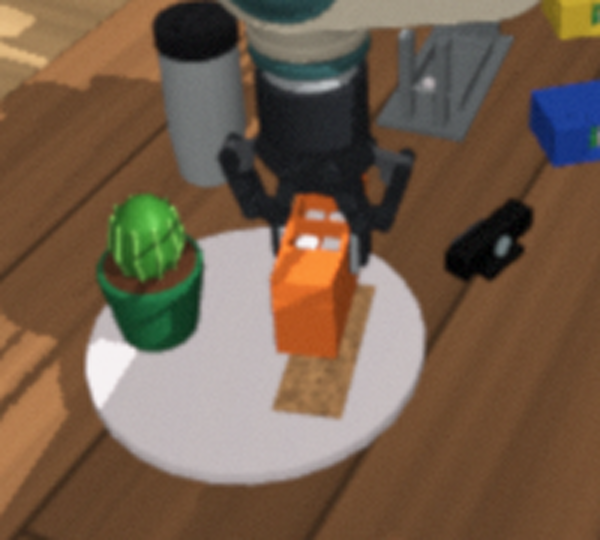

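View pics/wrist5.png

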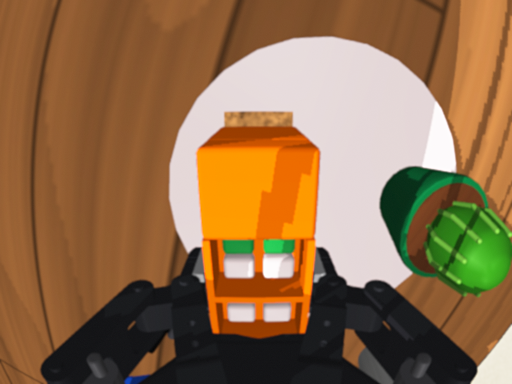

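View pics/top5.png

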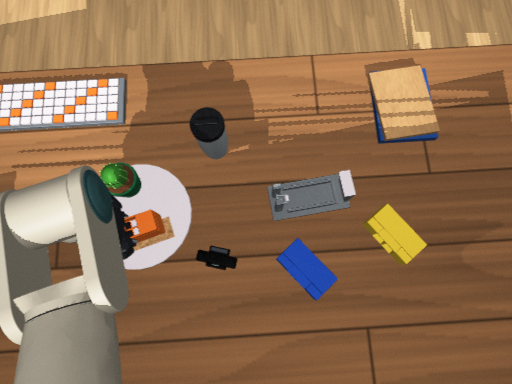

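Run:
```python
from h import *
p,d,T,K=load("wrist5.npz")
q=fray([[224,112],[293,112]],0.026,T,K);print(q,np.linalg.norm(q[1]-q[0]))
e=q[1]-q[0];e/=np.linalg.norm(e);print("ang",np.degrees(np.arctan2(e[1],e[0])));y=np.array([-e[1],e[0],0]);print("padc",q.mean(0)-.07*y)
t=fray([[198,150],[318,150],[206,139],[308,139]],0.115-.035+.07,T,K)[:2];print("tray top far edge",t,t.mean(0),np.linalg.norm(t[1]-t[0]))
b=fray([[212,130],[300,130]],0.08,T,K);print("tray bottom far",b.mean(0),np.linalg.norm(b[1]-b[0]))
```

```text
[[0.44754193 0.23726558 0.026     ]
 [0.49755858 0.25182606 0.026     ]] 0.05209291818328511
ang 16.230942282378003
padc [0.49211593 0.17733582 0.026     ]
tray top far edge [[0.45396508 0.23292648 0.15      ]
 [0.49452091 0.24473481 0.15      ]] [0.474243   0.23883064 0.15      ] 0.04223992528998185
tray bottom far [0.47326035 0.23715065 0.08      ] 0.05121520826955195
```

>>> servo_tool:
  plan:
    - [[0,0,1],0]
    - [[0.1,0,2.5],0]
    - [[0.1,0,3.8],0]
    - [[0.1,0,4.6],0]
    - [[0.1,0,4.9],0]
    - [[0.1,0,5.1],0]
    - [[0.1,0,5.2],0]

```text
time: 10.07
position: [0.4925, 0.1803, 0.0658]
tcp_rot: [[-0.282, 0.959, 0.001], [0.959, 0.282, 0.0], [-0.0, 0.001, -1.0]]
wrist_force: [0.4, -0.7, -1.6]
width: 0.506
```

>>> servo_tool:
  plan:
    - [[0,0,0.1],0]
    - [[0,0,0.2],0]
    - [[0,0,0.2],0]

```text
time: 10.32
position: [0.4922, 0.1803, 0.0636]
tcp_rot: [[-0.282, 0.959, 0.001], [0.959, 0.282, 0.0], [-0.0, 0.001, -1.0]]
wrist_force: [0.0, 0.7, -2.3]
width: 0.513
```

>>> servo_tool:
  plan:
    - [[0,0,0.1],0]
    - [[0,0,0.1],0]
    - [[0,0,0.1],0]

```text
time: 10.57
position: [0.4921, 0.1802, 0.0623]
tcp_rot: [[-0.282, 0.959, 0.0], [0.959, 0.282, -0.0], [-0.0, 0.0, -1.0]]
wrist_force: [-0.6, 0.7, -1.9]
width: 0.508
```

>>> servo_tool:
  plan:
    - [[0,0,0.1],0]
    - [[0,0,0.1],0]
    - [[0,0,0.1],0]

```text
time: 10.82
position: [0.4922, 0.1803, 0.0617]
tcp_rot: [[-0.282, 0.959, 0.001], [0.959, 0.282, 0.0], [-0.0, 0.001, -1.0]]
wrist_force: [-1.1, -0.6, 2.3]
width: 0.505
```

>>> servo_tool:
  plan:
    - [[0,0,0.05],0]
    - [[0,0,0.05],0]
    - [[0,0,0.05],0]

```text
time: 11.07
position: [0.4922, 0.1803, 0.0616]
tcp_rot: [[-0.282, 0.959, 0.001], [0.959, 0.282, 0.0], [-0.0, 0.001, -1.0]]
wrist_force: [-3.9, -1.4, 5.3]
width: 0.508
```

>>> servo_tool:
  plan:
    - [[0,0,0],0]
    - [[0,0,0],0]
    - [[0,0,0],0]
    - [[0,0,0],0]
    - [[0,0,0],0]
  claw: 0.2

```text
time: 11.48
position: [0.492, 0.1802, 0.0606]
tcp_rot: [[-0.282, 0.96, -0.0], [0.96, 0.282, -0.0], [-0.0, -0.0, -1.0]]
wrist_force: [-0.1, -0.5, -0.3]
width: 0.798
```

Contact registered while the tray was still held, and it's now released. I'll retreat straight up, then move away from the pot.

>>> servo_tool:
  plan:
    - [[0,0,-1],0]
    - [[0,0,-3],0]
    - [[0,0,-6],0]
    - [[0,0,-10],0]
    - [[0,0,-14],0]
    - [[0,0,-17],0]
    - [[-4,0,-17],0]
    - [[-8,0,-17],0]
    - [[-12,0,-17],0]
    - [[-16,0,-17],0]
    - [[-20,0,-17],0]
    - [[-23,0,-17],0]
    - [[-25,0,-17],0]
    - [[-25,0,-17],0]
    - [[-25,0,-17],0]

```text
time: 12.73
position: [0.5625, -0.0603, 0.2312]
tcp_rot: [[-0.28, 0.96, 0.0], [0.96, 0.28, 0.0], [0.0, 0.0, -1.0]]
wrist_force: [-0.3, 0.2, 0.1]
width: 0.8
```

Run:
```python
from bench import *
from h import *
print(get_state()["position"],get_state()["wrist_force"])
for n in("side","top"):
    m=camera_model(n);p,d=read_camera(n);np.savez(n+"6.npz",p=p,d=d,T=m["T"],K=m["camera_matrix"])
    c=p[160:340,120:320] if n=="side" else p[80:290,70:270]
    cv2.imwrite(f"pics/{n}6.png",cv2.resize(c,None,fx=2.8,fy=2.8,interpolation=cv2.INTER_CUBIC)[:,:,::-1])
```

```text
[ 0.56246104 -0.0603256   0.23121271] [-0.2545787   0.16508525  0.12931908]
```

View pics/side6.png

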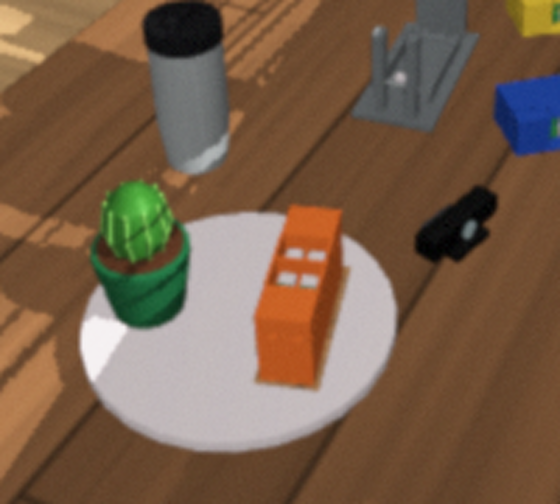

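View pics/top6.png

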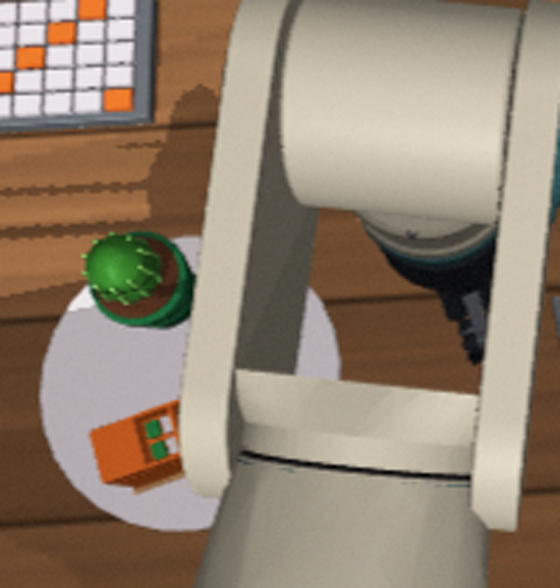

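Run:
```python
from h import *
p,d,T,K=load("side6.npz");W=cloud(p,d,T,K);hsv=cv2.cvtColor(p,cv2.COLOR_RGB2HSV).astype(int)
o=np.array([120,160])
c=np.array([[290,206],[343,208],[311,325],[256,315]])/2.8+o-.5
q=ray(c,0.096,T,K);print("top corners",q[:,:2],q.mean(0));e=(q[0]+q[1]-q[2]-q[3])/2;print(np.linalg.norm(e),np.degrees(np.arctan2(-e[1],-e[0])))
m=(hsv[...,1]>150)&(hsv[...,0]<16)&(np.arange(512)[None]>200)&(np.arange(512)[None]<250)&(np.arange(384)[:,None]>225)&(W[...,2]>.085)
A=W[m];A=A[(A[:,2]<.12)];cc=A.mean(0);print(len(A),"z",np.median(A[:,2]));n=np.linalg.svd(A[A[:,2]>.09]-A[A[:,2]>.09].mean(0))[2][2];print("n",n)
```

```text
top corners [[0.53087969 0.12551396]
 [0.48967225 0.10915096]
 [0.45124748 0.2376653 ]
 [0.49311977 0.24605188]] [0.4912298  0.17959552 0.096     ]
0.1302220565083558 107.00878950780509
723 z 0.09539137376598239
n [ 6.66548596e-03 -3.72632076e-04 -9.99977716e-01]
```

The tray's centre is at (0.491, 0.180) with its length at 107.0°, upright, and its top at z = 0.095. The pad measures (0.4916, 0.180) at 106.3°, so I'm handing the job in.

```bash
python3 -c "
from bench import *
print(finish_job(),get_state()['time'])"
```

```text
the job is handed in; nothing more can be done
the job is handed in; nothing more can be done
```

The orange keycap tray is out of the dock and standing upright on the cork pad, and the job was handed in at about 13 s. No verdict was reported.

- **Pressing:** I pressed the raised deck down past the catch with the fingers shut. The force peaked at about 5 N while the catch yielded and 9 N at the dock floor, and the pictures showed the tray flat and clear of the hood lip.
- **Lifting:** I took a fresh grip across the 44 mm width and lifted the tray straight out, with no sign of it catching. The wrist force read about -2.5 N in the air, which fits the tray's weight.
- **Placing:** I lowered it onto the pad until the wrist force rose to about 5 N while still held, then released it and moved the arm clear.

**Last checks:** These come from the side camera after release, set against the pad as measured from the top camera at the start.

| | Tray | Pad |
|---|---|---|
| Centre (m) | (0.491, 0.180) | (0.4916, 0.180) |
| Length direction | 107.0° | 106.3° |

- **Uprightness:** The tray's top is at z = 0.095 m, against 0.096 m expected, and it is level to within 0.5°.
- **Pad position:** The wrist camera put the pad centre about 2.5 mm from the top camera's value, well inside the 20 mm allowed.
- **Pot, tumbler and webcam:** They looked undisturbed in the last side picture, but I did not re-measure their positions.

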